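Plug the cooling rack and hang the moulded saddles on it

ROBOT

A 6-joint arm with a two-finger parallel gripper is mounted at the origin on a cart in front of the work surface, level with it; the furniture and walls round the work are solid. World frame = base frame: x ahead of the robot, y to its left, z up, the work surface at z = 0. Lengths are in m, angles in rad, forces in N, time in s.
With the tool pointing down it reaches from about 0.225 to 0.725 m from the base axis. Payload 3.1 kg.
Tool frame: the origin (TCP) lies on the centre line of the jaws, within the pads' length; the fingertips stand env.finger_overhang ahead of it and the grasp point (between the pads) lies 11 mm behind it (env.finger_overhang is the distance from the TCP to the fingertips, in m); z points along the fingers, y is the line along which they close (so a half turn about z gives the same grasp; the last joint's range is limited). The gripper opens to 85 mm and grips with 20 to 120 N. Pads are 22 mm wide; open, the fingers measure 114 mm over their backs; the gripper's body (76 mm by 85 mm) begins 54 mm behind the grasp point. The pads swing forward as they close: fully open they stand 13 mm farther back than shut.
Start: joints at [1.087, 0.048, 0.099, 1.622, 0, 1.443], TCP at [0.183, 0.492, 0.205] pointing down, gripper open.
Joint ranges: [-2.91, 2.91], [-0.99, 1.94], [-1.21, 1.42], [-2.12, 2.29], [-1.49, 1.47], [-3.14, 3.14]. Speed limits (rad/s): [2.79, 2.79, 3.14, 3.14, 3.14, 3.14].

INTERFACE

Orientations are given as a rotation vector (axis times angle).
In Python, from plant import env gives the robot as it stands. The module is installed in compiled form; this text tells all that it offers. Calls block until the motion is done:
- env.goto(position, orientation): joint-space move of the TCP to a pose.
- env.move_l(position, attitude=None, v=0.15): straight line of the TCP; attitude=None keeps the orientation; v is the mean speed in m/s.
- env.set_joints(angles): joint-space move.
- env.gripper_to(opening, grip_force=None): opening from 0.0 (shut) to 1.0 (fully open); grip_force is the grip in N (None keeps the last); returns when the fingers have stopped.
- env.pause(seconds).
- env.solve_ik(position, orientation): joint angles nearest the present ones, or None.
- env.capture(name): name is "scene" or "top" or "wrist"; returns a dict with "image" (384x512x3 uint8, red, green, blue), "fov_y" (degrees; the focal length in pixels is half the picture's height over the tangent of half this angle, whatever the lens; pixels are square), "cx", "cy" (the principal point, pixels), "extrinsics" (4x4, takes a point from camera to world coordinates); the wrist camera has in their place "hand_eye" (4x4, takes a point from camera to tool coordinates, whose origin is the TCP and whose axes are the flange's). Camera axes: x right, y up, looking along -z (the intrinsics and any distortion apply to the point x, -y, -z); pixel columns grow to the right and rows downward; lengths in m; the calibration is good to about 2 mm. A picture is of the moment at which its call begins: read the wrist's pose just before it. There is no depth.
A pose or a line that the arm cannot do raises env.MotionError and nothing moves.
- env.job_done(): hands the job in; it is judged then, once.
Readings, each from a call of its own:
- env.get_clock(): time.
- env.get_joint_positions(): joint angles.
- env.get_qvel(): joint speeds.
- env.get_effort(): joint torques, N m.
- env.get_tcp_pos(): TCP position.
- env.get_tool_rot(): TCP orientation.
- env.get_wrist_force(): force on the tool from outside, world axes, zero at the start.
- env.get_wrist_torque(): the same for the moment, N m.
- env.get_finger_gap(): opening from 0.0 (shut) to 1.0 (fully open).
- env.get_finger_force(): force on a finger pad.
Only numpy, scipy, OpenCV 4.12 (cv2) and the standard library are available. Lean on these libraries where they do the work, as an engineer would, in place of code of your own. Each camera call takes 0.05 s, during which the arm holds its last target. There are 200 camera calls.

TASK

Make the cooling rack ready and load it: take the red filler plug from its parking ring, start it squarely in the brass neck (back it off counter-clockwise until it drops into the thread start) and run it in clockwise until its flange lies fully home on the rim, and drape every moulded cable saddle that is there over the cooling bar, astride it and hanging free between the posts. The saddles may be hung before or after the plug; leave the mould block, the tape roll and the scraper where they lie.

Things in the scene. Friction and masses are not known exactly. Their poses are not given: they have to be found in the camera images.
- rack: cooling rack fixed to the bench: blue base plate 200 x 310 x 12 mm (x by y), two aluminium posts 30 x 16 mm, 140 mm high, at y = +-145 mm and x = +55 mm, which carry a steel cooling bar along the rack's y. Origin: centre of the underside of the base plate, z up; the brass filler neck is on its -x side, the bar on its +x side
- bar_mid (a point): top of the middle of the cooling bar, 134 mm above the bench; the bar is a rectangular steel section 22 mm wide and 30 mm tall, its length runs along this point's y, free length 274 mm (y = -137 to +137 mm) between the posts; nothing under it but the base plate, 122 mm below the bar's top
- neck_rim (a point): centre of the rim of the fixed brass filler neck, 70 mm above the bench, z up; neck 57 mm outside, 47 mm inside diameter, 58 mm deep. Inside is a coarse two-start right-hand thread, 24 mm a turn; its two starts, 180 deg apart and 40 deg wide, lie at an unknown bearing, different each time (this point's x does not tell it)
- plug: filler plug, 0.35 kg: red flange 60 mm across, 8 mm thick, a round red grip knob on top, a brass stem below, 32 mm across, with a tapered 18 mm pilot end, 56 mm long in all. Origin: centre of the flange's underside, z up. Begins upright in the parking ring, flange on the ring. It stays where it is left. Turned clockwise in the thread it must be allowed to sink 24 mm a turn, with 3 mm of play
- plug_grip (a point): on the plug's axis, 35 mm above the flange's underside, in the round grip knob, which is 44 mm in diameter and stands from the flange's top (8 mm) to 46 mm above its underside; a white line on its top lies along the plug's x. Turned against a stop with a grip of 20 to 30 N the knob slips in the fingers
- plug_pin (a point): on the plug's axis, 27 mm below the flange: the steel cross pin along x (43 mm tip to tip, 5 mm thick), whose ends are the thread lugs. Set in the neck they first lie on a flat land, flange 21 mm over the rim (26 on a blunt end). Backed off at most 160 deg they come over the starts, against a stop, and drop: flange 11 mm over the rim. 165 to 200 deg clockwise then bring it home
- park_ring: grey plastic ring in which the plug is parked, outside diameter 62 mm, inside 49 mm, 60 mm high, fixed to the bench; origin: centre of its underside
- saddle_0: orange cable saddle, 0.09 kg, an inverted U: crown 52 mm (x) by 46 mm (y), 8 mm thick; two legs 36 mm long, 36 mm clear between them along x, foot flanges to 78 mm over all along x and 50 mm along y; on top a grip tab 10 mm thick (x), 26 mm long (y), 24 mm high. Origin: centre of the crown's underside, z up, 36 mm above the bench when standing. Draped, its y lies along the bar. May be absent
- saddle_1: yellow cable saddle, 0.09 kg, an inverted U: crown 52 mm (x) by 46 mm (y), 8 mm thick; two legs 36 mm long, 36 mm clear between them along x, foot flanges to 78 mm over all along x and 50 mm along y; on top a grip tab 10 mm thick (x), 26 mm long (y), 24 mm high. Origin: centre of the crown's underside, z up, 36 mm above the bench when standing. Draped, its y lies along the bar. May be absent
- saddle_2: green cable saddle, 0.09 kg, an inverted U: crown 52 mm (x) by 46 mm (y), 8 mm thick; two legs 36 mm long, 36 mm clear between them along x, foot flanges to 78 mm over all along x and 50 mm along y; on top a grip tab 10 mm thick (x), 26 mm long (y), 24 mm high. Origin: centre of the crown's underside, z up, 36 mm above the bench when standing. Draped, its y lies along the bar. May be absent
- saddle_3: blue cable saddle, 0.09 kg, an inverted U: crown 52 mm (x) by 46 mm (y), 8 mm thick; two legs 36 mm long, 36 mm clear between them along x, foot flanges to 78 mm over all along x and 50 mm along y; on top a grip tab 10 mm thick (x), 26 mm long (y), 24 mm high. Origin: centre of the crown's underside, z up, 36 mm above the bench when standing. Draped, its y lies along the bar. May be absent
- mould_block: bystander: small aluminium mould half lying on the bench, 92 x 60 x 32 mm; origin: centre of its underside
- tape_roll: bystander: roll of black tape lying flat, 58 mm across, 19 mm high; origin: centre of its underside
- scraper_tool: bystander: scraper with wooden handle, lying, 47 x 170 x 19 mm; origin: centre of its underside

How it is judged:
On the way, in this order (a step that is already met when the one before it is completed fails the run):
1. the plug has dropped with both lugs, not askew, into the thread start (flange no more than 15 mm above the rim) (horizontal distance between plug and neck_rim below 0.008 m and angle between plug's own z axis and vertical below 0.15 rad and z of plug in the frame of neck_rim below 0.015 m), for 0.2 s.
2. the plug is run in: its flange lies on the rim (gap under 2.5 mm), upright (horizontal distance between plug and neck_rim below 0.005 m and angle between plug's own z axis and vertical below 0.07 rad and z of plug in the frame of neck_rim below 0.0025 m), for 0.2 s.
At the end, for the whole second after the job is handed in: plug upright in the neck, flange on the rim (gap under 2.5 mm, 5 mm off centre, tilt under 0.07 rad); every saddle present astride the bar: origin within 6 mm of the bar's top in height, 15 mm across, 125 mm along from the middle, tilt under 0.3 rad; all at rest (all of step 2 and linear speed of each of plug, saddle_0, saddle_1, saddle_2, saddle_3 below 0.02 m/s and x of saddle_0 in the frame of bar_mid between -0.015 and 0.015 m and y of saddle_0 in the frame of bar_mid between -0.125 and 0.125 m and z of saddle_0 in the frame of bar_mid between -0.006 and 0.006 m and angle between each of saddle_0, saddle_1, saddle_2, saddle_3's own z axis and vertical below 0.3 rad and x of saddle_1 in the frame of bar_mid between -0.015 and 0.015 m and y of saddle_1 in the frame of bar_mid between -0.125 and 0.125 m and z of saddle_1 in the frame of bar_mid between -0.006 and 0.006 m and x of saddle_2 in the frame of bar_mid between -0.015 and 0.015 m and y of saddle_2 in the frame of bar_mid between -0.125 and 0.125 m and z of saddle_2 in the frame of bar_mid between -0.006 and 0.006 m and x of saddle_3 in the frame of bar_mid between -0.015 and 0.015 m and y of saddle_3 in the frame of bar_mid between -0.125 and 0.125 m and z of saddle_3 in the frame of bar_mid between -0.006 and 0.006 m); the robot touches nothing.
It fails at once if a bystander (mould block, tape roll, scraper) is shifted by more than 40 mm (distance of any of mould_block, tape_roll, scraper_tool from where it was at the start of the episode above 0.04 m).
Of saddle_0, saddle_1, saddle_2, saddle_3 only 3 to 4 are there at a start; the rules pass over those that are not, and their reading is None.
At some moment in a run one of saddle_0, saddle_1, saddle_2, saddle_3 may be knocked a few centimetres aside while the robot is not near it.
It also fails if it takes over 208 s, if anything falls off the work surface, if the arm or the gripper's body presses on something with over 40 N, if the wrist force passes 120 N, or if a joint passes its speed limit or range.

## Working session

There is one attempt and no reset: what is moved stays moved. The work goes in short steps, each a Python script; the robot and the scene stay as the last script left them, time stands still between calls to the robot, and variables do not carry over. Pictures are saved under pics/ and viewed, at most 19 in all, crops included, and the job is handed in when it is done.

```bash
mkdir -p pics; cat > h.py <<'E'
import numpy as np, cv2
from plant import env
from scipy.spatial.transform import Rotation as R
def save(n,f):
    p=np.array(env.get_tcp_pos());r=np.array(env.get_tool_rot())
    c=env.capture(n); cv2.imwrite(f'pics/{f}.png',c['image'][:,:,::-1])
    if 'extrinsics' in c: T=np.array(c['extrinsics'])
    else:
        W=np.eye(4);W[:3,:3]=R.from_rotvec(r).as_matrix();W[:3,3]=p;T=W@np.array(c['hand_eye'])
    d={k:v for k,v in c.items() if k not in('image','extrinsics','hand_eye')}
    np.savez(f'pics/{f}.npz',T=T,fov=c['fov_y'],cx=c['cx'],cy=c['cy']); return d,T
def px(f,u,v,z):
    d=np.load(f'pics/{f}.npz');F=192/np.tan(np.radians(d['fov'])/2)
    r=d['T'][:3,:3]@np.array([(u-d['cx'])/F,-(v-d['cy'])/F,-1]);o=d['T'][:3,3]
    return o+r*(z-o[2])/r[2]
def proj(f,P):
    d=np.load(f'pics/{f}.npz');F=192/np.tan(np.radians(d['fov'])/2)
    q=d['T'][:3,:3].T@(np.array(P)-d['T'][:3,3]); return d['cx']+F*q[0]/-q[2],d['cy']-F*q[1]/-q[2]
E
python3 - <<'E'
from h import *
for n in('scene','top','wrist'):
    d,T=save(n,n+'0');print(n,d);print(T.round(3))
print(env.finger_overhang,env.get_tool_rot(),env.get_clock(),[x for x in dir(env) if x[0]!='_'])
for n in('scene','top'):
    im=cv2.imread(f'pics/{n}0.png');cv2.imwrite(f'pics/{n}0b.png',cv2.resize(im,(768,576),interpolation=cv2.INTER_CUBIC))
E
```

```text
scene {'fov_y': 54.89497213258346, 'cx': 255.0652827472729, 'cy': 196.55882682970915}
[[ 0.887  0.299 -0.352  0.142]
 [-0.462  0.564 -0.684 -0.833]
 [-0.006  0.77   0.638  0.859]
 [ 0.     0.     0.     1.   ]]
top {'fov_y': 43.66564602386599, 'cx': 260.49131365977536, 'cy': 187.84721633599892}
[[-0.018  0.98  -0.2    0.279]
 [-1.    -0.018  0.002 -0.04 ]
 [-0.002  0.2    0.98   1.406]
 [ 0.     0.     0.     1.   ]]
wrist {'fov_y': 58.49973753661048, 'cx': 256.293727389887, 'cy': 191.88229942567298}
[[ 0.349 -0.898 -0.268  0.113]
 [ 0.937  0.334  0.102  0.517]
 [-0.003 -0.287  0.958  0.372]
 [ 0.     0.     0.     1.   ]]
0.008 [-5.55863254e-01 -3.09145230e+00  2.85771576e-03] 0.15 ['MotionError', 'capture', 'finger_overhang', 'get_clock', 'get_effort', 'get_finger_force', 'get_finger_gap', 'get_joint_positions', 'get_qvel', 'get_tcp_pos', 'get_tool_rot', 'get_wrist_force', 'get_wrist_torque', 'goto', 'gripper_to', 'job_done', 'move_l', 'pause', 'set_joints', 'solve_ik']
```

View pics/top0b.png

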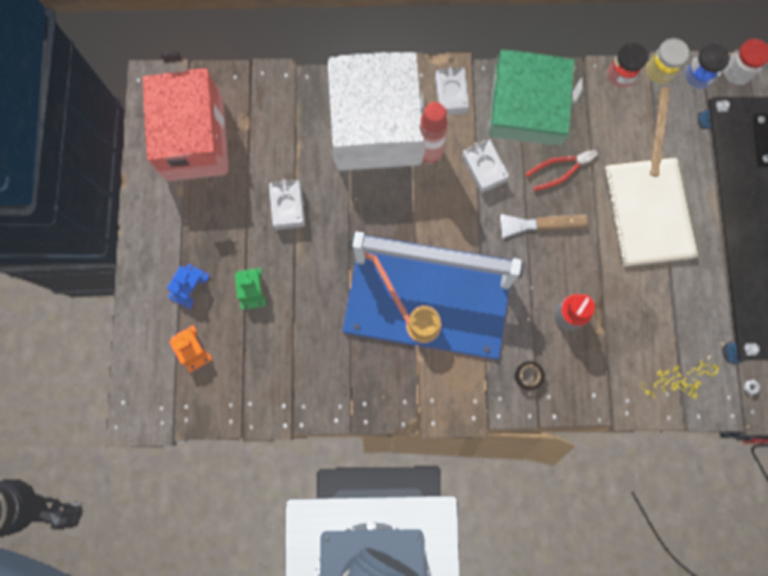

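View pics/scene0b.png

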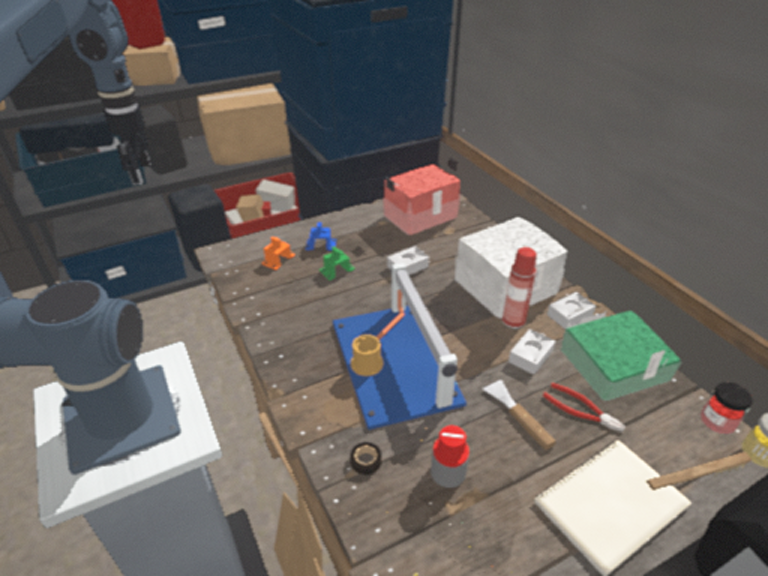

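The top view (768 px wide) shows the neck at (424,322), the plug knob at (578,309), and three saddles: orange (190,348), blue (186,285) and green (250,287). There is no yellow one. The bar runs from (362,243) to (517,267). The scene view agrees.

```bash
python3 - <<'E'
from h import *
def t(u,v,z): return px('top0',u/1.5,v/1.5,z).round(4)
def s(u,v,z): return px('scene0',u/1.5,v/1.5,z).round(4)
print('neck',t(424,318,.07),s(367,343,.07))
print('plug top',t(578,308,.106),s(453,437,.106))
print('bar/posts',t(359,240,.14),t(517,268,.14), s(402,275,.14),s(448,362,.14))
print('plate corners',[t(*c,.012) for c in((344,332),(499,358))])
for n,a,b in(('or',(184,336),(273,244)),('bl',(186,272),(318,229)),('gr',(248,274),(340,256))): print(n,t(*a,.068),s(*b,.068))
print('scraper',t(500,225,.01),t(588,220,.01),'tape',t(530,376,.019))
im=cv2.imread('pics/top0.png')
a=cv2.resize(im[165:255,105:190],None,fx=6,fy=6,interpolation=cv2.INTER_CUBIC)
cv2.imwrite('pics/c1.png',a)
E
```

```text
neck [ 0.4809 -0.1043  0.07  ] [ 0.4796 -0.1073  0.07  ]
plug top [ 0.4889 -0.3849  0.106 ] [ 0.4918 -0.4     0.106 ]
bar/posts [0.6156 0.0134 0.14  ] [ 0.5583 -0.271   0.14  ] [ 0.6061 -0.0227  0.14  ] [ 0.5554 -0.2816  0.14  ]
plate corners [array([0.4648, 0.0497, 0.012 ]), array([ 0.4088, -0.2501,  0.012 ])]
or [0.4552 0.3455 0.068 ] [0.4277 0.3225 0.068 ]
bl [0.5778 0.3465 0.068 ] [0.5544 0.3334 0.068 ]
gr [0.5718 0.2283 0.068 ] [0.5557 0.1959 0.068 ]
scraper [ 0.6762 -0.2652  0.01  ] [ 0.6835 -0.443   0.01  ] tape [ 0.3727 -0.3068  0.019 ]
```

View pics/c1.png

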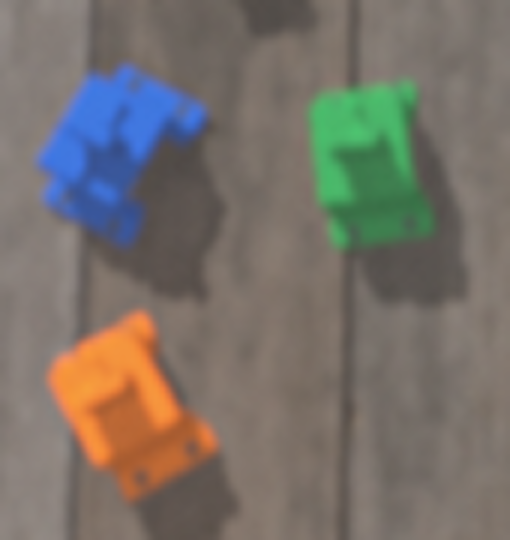

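The crop shows the three saddles standing: tabs are at about (370,165) for green, (125,410) for orange and (105,160) for blue. Next I take wrist-camera shots from close by.

```bash
cat >> h.py <<'E'
def down(deg):
    a=np.radians(deg);c,s=np.cos(a),np.sin(a)
    return R.from_matrix([[c,s,0],[s,-c,0],[0,0,-1]]).as_rotvec()
def ik(p,deg): return env.solve_ik(np.array(p,float),down(deg))
E
python3 - <<'E'
from h import *
def look(p,yaws,f):
    for y in yaws:
        try: env.goto(np.array(p),down(y));break
        except env.MotionError as e: print('no',y,e)
    d,T=save('wrist',f);print(f,y,np.array(env.get_joint_positions()).round(2),T[:3,3].round(3),env.get_clock())
look([.47,.29,.27],(180,150,200),'w_sad')
look([.50,-.11,.30],(180,150,200),'w_rack')
look([.46,-.385,.25],(180,150,200),'w_plug')
for f in('w_sad','w_rack','w_plug'):
    cv2.imwrite(f'pics/{f}b.png',cv2.resize(cv2.imread(f'pics/{f}.png'),(768,576),interpolation=cv2.INTER_CUBIC))
E
```

```text
w_sad 180 [0.43 0.15 0.34 1.76 0.   0.43] [0.395 0.29  0.438] 1.5417
w_rack 180 [-0.35  0.06  0.31  1.82  0.   -0.35] [ 0.425 -0.109  0.468] 3.0833
w_plug 180 [-0.81  0.27  0.44  1.74  0.   -0.81] [ 0.386 -0.384  0.418] 4.225
```

View pics/w_sadb.png

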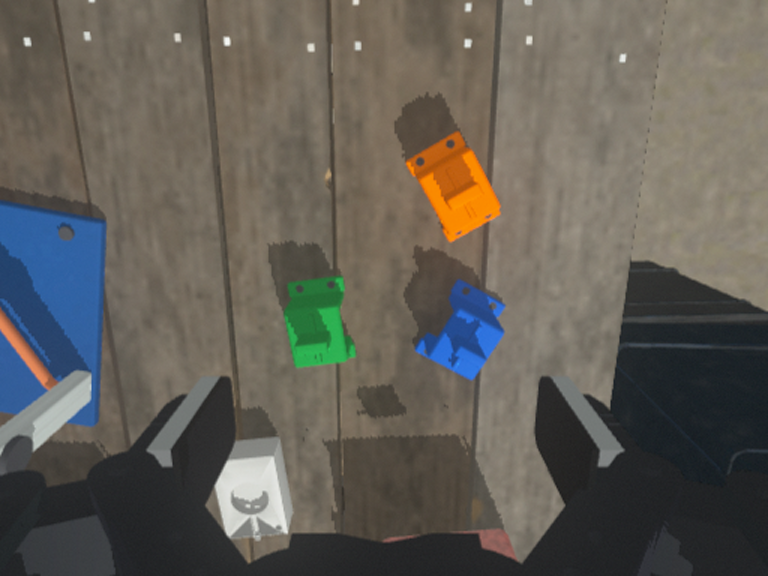

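View pics/w_rackb.png

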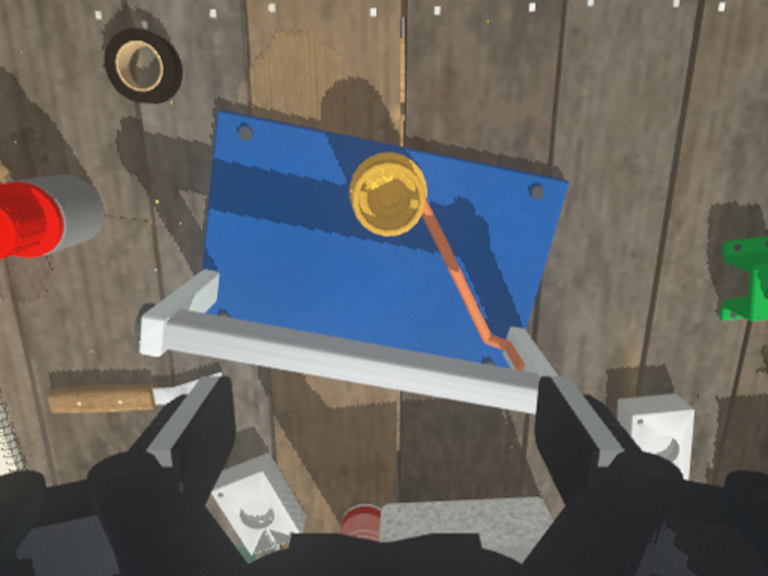

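View pics/w_plugb.png

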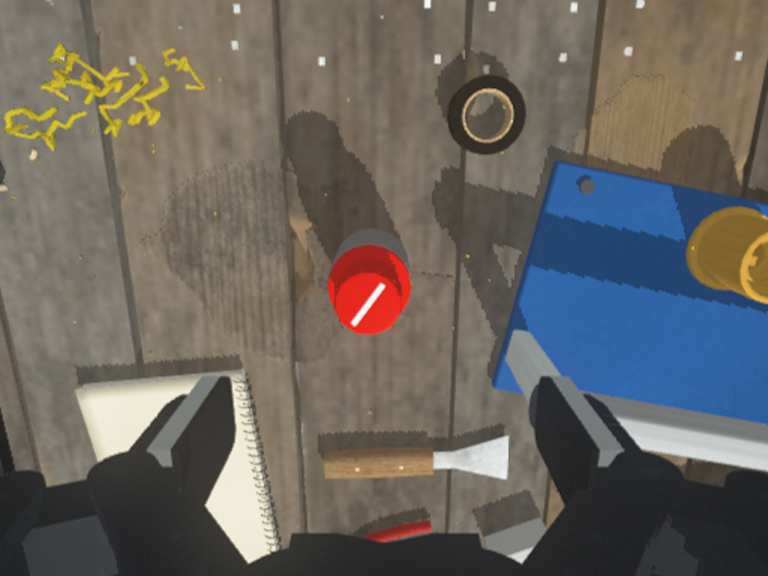

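Wrist views (768 px wide): the knob top is centred near (368,303), with its white line from (352,325) to (385,285). The neck rim is centred near (388,194). All three saddles stand upright, with tabs near (455,180) orange, (318,322) green and (470,330) blue. I'll overlay a rack model and the saddle models to fit the poses.

```bash
cat > ov.py <<'E'
from h import *
def box(cx,cy,z0,z1,lx,ly): return [[(cx+sx*lx/2,cy+sy*ly/2,z) for sx,sy in((-1,-1),(1,-1),(1,1),(-1,1))] for z in(z0,z1)]
def circ(r,z): a=np.linspace(0,2*np.pi,40);return [(r*np.cos(t),r*np.sin(t),z) for t in a]
def w(P,x,y,yaw):
    c,s=np.cos(yaw),np.sin(yaw); return [(x+c*p[0]-s*p[1],y+s*p[0]+c*p[1],p[2]) for p in P]
def draw(im,f,polys,x,y,yaw,sc,off,col=(255,255,255)):
    for P in polys:
        q=np.array([(np.array(proj(f,p))-off)*sc for p in w(P,x,y,yaw)])
        cv2.polylines(im,[np.int32(q*8)],True,col,1,cv2.LINE_AA,3)
rack=box(0,0,.012,.012,.2,.31)[:1]+box(.055,0,.134,.134,.022,.274)[:1]+box(.055,.145,.14,.14,.03,.016)[:1]+box(.055,-.145,.14,.14,.03,.016)[:1]
sad=box(0,0,.044,.044,.052,.046)[:1]+box(0,0,.068,.068,.010,.026)[:1]+box(0,0,0.004,0.004,.078,.05)[:1]
E
python3 - <<'E'
from ov import *
g=lambda f,u,v,z: px(f,u/1.5,v/1.5,z).round(4)
print('neck',g('w_rack',388,194,.07)); print('plug',g('w_plug',368.5,303,.106),g('w_plug',352,325,.106),g('w_plug',385,285,.106))
print([g('w_plug',*p,.106) for p in((335,300),(403,300),(368,334))])
for n,p in(('or',(455,178)),('gr',(318,322)),('bl',(468,328))): print(n,g('w_sad',*p,.068))
f='w_rack';im=cv2.imread(f'pics/{f}.png');off=np.array([85,60]);sc=2.5
a=cv2.resize(im[60:290,85:400],None,fx=sc,fy=sc,interpolation=cv2.INTER_CUBIC)
draw(a,f,rack,.533,-.118,-np.radians(11.4),sc,off)
n=g(f,388,194,.07); draw(a,f,[circ(.0285,.07),circ(.0235,.07)],n[0],n[1],0,sc,off)
cv2.imwrite('pics/ov1.png',a)
E
```

```text
neck [ 0.4696 -0.1063  0.07  ]
plug [ 0.4898 -0.3941  0.106 ] [ 0.5049 -0.4049  0.106 ] [ 0.4778 -0.3835  0.106 ]
[array([ 0.4878, -0.4155,  0.106 ]), array([ 0.4878, -0.372 ,  0.106 ]), array([ 0.5111, -0.3946,  0.106 ])]
or [0.4243 0.3403 0.068 ]
gr [0.5325 0.2397 0.068 ]
bl [0.5374 0.3548 0.068 ]
```

View pics/ov1.png

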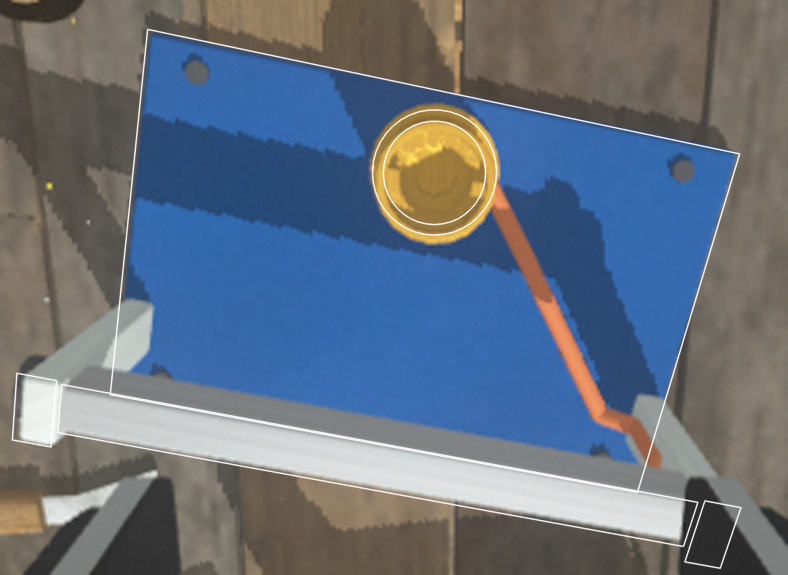

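The overlay fits: the rack is at (0.533,-0.118) with yaw -11.4°, so the bar's middle is about (0.586,-0.129). The rim's far edge puts the neck at about (0.474,-0.106), which is rack (-0.06, 0) as expected. The plug is at about (0.490,-0.394). Now I take the plug.

```bash
cat >> h.py <<'E'
def st(m=''): print(m,np.array(env.get_tcp_pos()).round(4),'F',np.array(env.get_wrist_force()).round(1),'Tz',round(env.get_wrist_torque()[2],2),'gap',round(float(env.get_finger_gap()),3),'ff',np.round(env.get_finger_force(),1),'t',round(env.get_clock(),1))
E
python3 - <<'E'
from h import *
x,y=.490,-.394
env.goto(np.array([x,y,.15]),down(100));env.move_l(np.array([x,y,.084]),v=.08);st('at')
env.gripper_to(0.0,grip_force=40);env.pause(.2);st('grip')
env.move_l(np.array([x,y,.20]),v=.1);st('lift')
n=np.array([.474,-.1062])
env.move_l(np.array([*n,.20]),v=.15);st('over')
save('wrist','w_n');save('scene','s_n')
a=cv2.imread('pics/w_n.png')[60:360,56:456];b=cv2.imread('pics/s_n.png')[130:280,170:370]
cv2.imwrite('pics/n1.png',np.hstack([a,cv2.resize(b,(400,300),interpolation=cv2.INTER_CUBIC)]))
E
```

```text
at [ 0.4904 -0.3943  0.0847] F [ 0.7 -0.4  0.1] Tz 0.08 gap 0.999 ff 0.0 t 6.5
grip [ 0.49  -0.394  0.084] F [-1.  -0.3 -0.2] Tz -0.01 gap 0.005 ff 0.0 t 7.5
lift [ 0.4897 -0.3937  0.1989] F [0.8 0.3 0.4] Tz -0.02 gap -0.003 ff 0.0 t 8.8
over [ 0.474  -0.1068  0.1999] F [0.2 0.  0.2] Tz -0.04 gap -0.001 ff 0.0 t 10.8
```

View pics/n1.png

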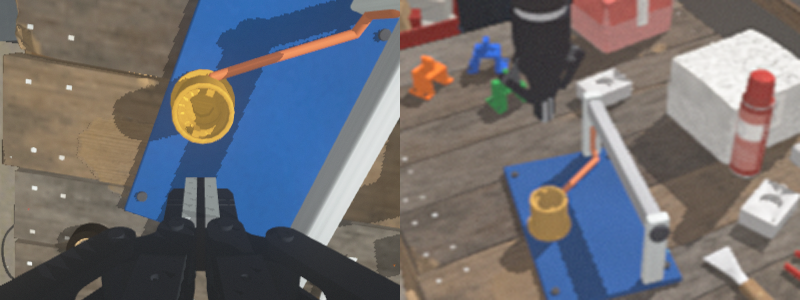

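The picture shows the gripper shut and empty, with no plug in it. In the wrist crop the neck is at (203,108) and the fingertips are at (205,180). I'll check where the plug is now and how the fingers really stand.

```bash
python3 - <<'E'
from h import *
p=np.array([.474,-.1068,.1999])
print('tcp in scene',proj('s_n',p),'tip',proj('s_n',p-[0,0,.008]),'neck',proj('s_n',[.474,-.106,.07]))
print('wrist tcp',np.array(proj('w_n',p))-[56,60],'neck',np.array(proj('w_n',[.474,-.106,.07]))-[56,60])
save('top','t1')
a=cv2.imread('pics/s_n.png');b=cv2.imread('pics/t1.png')
cv2.imwrite('pics/n2.png',np.hstack([cv2.resize(a[240:340,250:350],(400,400),interpolation=cv2.INTER_CUBIC),cv2.resize(b[140:280,250:390],(400,400),interpolation=cv2.INTER_CUBIC)]))
E
```

```text
tcp in scene (np.float64(241.69078210885527), np.float64(196.08142000651765)) tip (np.float64(241.77316503547954), np.float64(198.2718254448557)) neck (np.float64(242.81917050352342), np.float64(229.0083694719905))
wrist tcp [203.29870506 173.53039904] neck [202.48351742 113.87148986]
```

View pics/n2.png

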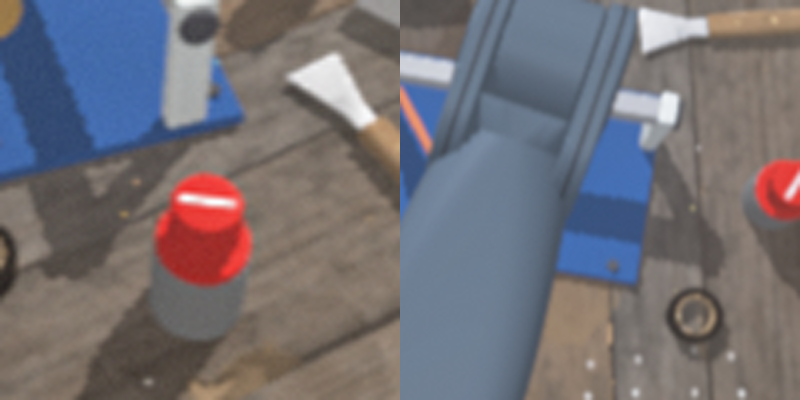

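The plug still stands in its ring, undisturbed, with the knob at (205,205) in the left crop. In the scene view the fingertips look higher than the TCP should put them. I'll go back, descend open, and look before closing.

```bash
python3 - <<'E'
from h import *
x,y=.490,-.394
env.gripper_to(1.0)
env.move_l(np.array([x,y,.20]),v=.2);env.move_l(np.array([x,y,.084]),v=.1);env.pause(.3);st('at')
save('scene','s_p');save('wrist','w_p')
print(proj('s_p',[x,y,.084]),proj('s_p',[x,y,.106]),proj('w_p',[x,y,.084]),proj('w_p',[x,y,.106]))
a=cv2.imread('pics/s_p.png');b=cv2.imread('pics/w_p.png')
cv2.imwrite('pics/n3.png',np.hstack([cv2.resize(a[220:340,240:360],(400,400),interpolation=cv2.INTER_CUBIC),cv2.resize(b[84:384,106:406],(400,400),interpolation=cv2.INTER_CUBIC)]))
E
```

```text
at [ 0.4902 -0.3942  0.0844] F [ 1.  -0.2 -0.9] Tz 0.02 gap 1.001 ff 0.0 t 15.0
(np.float64(299.4009387702207), np.float64(295.1994133501688)) (np.float64(300.0364000946364), np.float64(289.80836557489647)) (np.float64(259.15776798050894), np.float64(232.93529036241097)) (np.float64(259.4786260497044), np.float64(251.7968765561063))
```

View pics/n3.png

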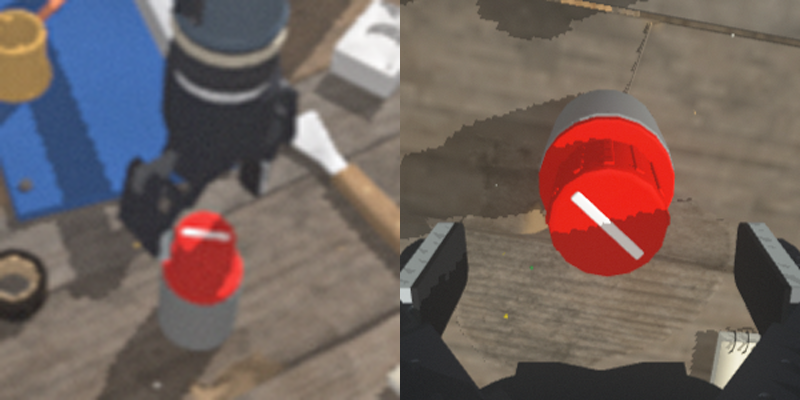

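The knob shows where predicted: crop (609,222), within 3 px. But the fingertips sit at about (430,258) and (770,258) in the crop, some 35 mm farther back than the stated tool frame implies. I'll measure that by gently touching the knob's top (z = 106 mm) with shut fingers.

```bash
python3 - <<'E'
from h import *
x,y=.490,-.394
env.move_l(np.array([x,y,.125]),v=.1);env.gripper_to(0.0);env.pause(.3)
f0=env.get_wrist_force()[2];st('shut')
z=.125
while z>.062:
    z-=.001 if z<.115 else .002
    env.move_l(np.array([x,y,z]),v=.03);env.pause(.05)
    if abs(env.get_wrist_force()[2]-f0)>3: break
st('touch');env.pause(.2);st()
env.move_l(np.array([x,y,.13]),v=.1)
E
```

```text
shut [ 0.49  -0.394  0.125] F [-0.1 -0.4 -0.1] Tz 0.01 gap 0.0 ff 0.0 t 16.7
touch [ 0.4902 -0.3942  0.0796] F [-1.1  1.5  3.3] Tz -0.06 gap 0.0 ff 1.5 t 29.0
 [ 0.4902 -0.3942  0.0796] F [-0.9  1.7  3.3] Tz 0.01 gap -0.001 ff 2.1 t 29.2
```

Touch came at TCP z = 0.0796, so the real shut tips are 26.4 mm behind the TCP. I shift all heights by 34.4 mm and grip again.

```bash
cat >> h.py <<'E'
D=.0344 # fingers sit this much farther back than stated
N=np.array([.474,-.1062])
E
python3 - <<'E'
from h import *
x,y=.490,-.394
env.gripper_to(1.0);env.move_l(np.array([x,y,.045]),v=.1);st('at')
env.gripper_to(0.0,grip_force=40);env.pause(.2);st('grip')
if env.get_finger_gap()>.3:
    env.move_l(np.array([x,y,.165]),v=.1);env.pause(.2);st('lift')
    env.move_l(np.array([*N,.165]),v=.15);env.pause(.2);st('over')
    save('wrist','w_n2');save('scene','s_n2');save('top','t_n2')
    a=cv2.imread('pics/w_n2.png')[40:340,56:456];b=cv2.imread('pics/s_n2.png')[150:270,180:340]
    cv2.imwrite('pics/n4.png',np.hstack([a,cv2.resize(b,(400,300),interpolation=cv2.INTER_CUBIC)]))
E
```

```text
at [ 0.4905 -0.3945  0.046 ] F [ 0.2 -0.7  0.4] Tz -0.04 gap 1.0 ff 0.0 t 31.6
grip [ 0.4907 -0.3945  0.0461] F [0.3 0.2 5.5] Tz -0.0 gap 0.503 ff 41.4 t 32.3
lift [ 0.4897 -0.3937  0.1642] F [-0.1 -0.4 -2.9] Tz 0.04 gap 0.504 ff 42.3 t 33.9
over [ 0.474  -0.1066  0.1649] F [ 0.1  0.1 -2.6] Tz 0.02 gap 0.51 ff 42.3 t 36.1
```

View pics/n4.png

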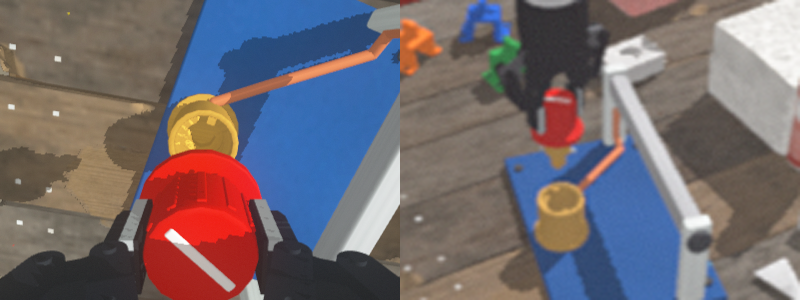

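The plug hangs upright in the grip, with the knob at crop (201,225), and the neck lies directly ahead at (203,125). Now I lower it with force feedback. Contact is expected 21 or 26 mm over the rim; 29.5 mm would mean a lug is on the rim.

```bash
cat >> h.py <<'E'
def lower(xy,z,zmin,F,step=.001,f0=-2.7):
    while z>zmin:
        z-=step; env.move_l(np.array([xy[0],xy[1],z]),v=.03);env.pause(.04)
        if env.get_wrist_force()[2]-f0>F: break
    return z
E
python3 - <<'E'
from h import *
env.move_l(np.array([*N,.098]),v=.08);env.pause(.2);st('pre')
z=lower(N,.098,.070,4);env.pause(.2);st('contact');print('flange over rim mm',(env.get_tcp_pos()[2]+.015-.07)*1e3,z)
E
```

```text
pre [ 0.4746 -0.1064  0.0988] F [-0.5  0.9 -3.1] Tz -0.03 gap 0.504 ff 42.3 t 37.5
contact [ 0.4742 -0.1062  0.0766] F [-1.5  2.3  3.8] Tz -0.01 gap 0.506 ff 42.8 t 44.1
flange over rim mm 21.626106432419995 0.07599999999999998
```

The flange is 21.6 mm over the rim, so it is on the land. Now I back it off counter-clockwise with a light grip, following downward by force.

```bash
python3 - <<'E'
from h import *
env.gripper_to(0.0,grip_force=28);st('regrip')
z=.0755
for k in range(1,34):
    yaw=100+5*k
    env.move_l(np.array([*N,z]),down(yaw),v=.05)
    for _ in range(4):
        f=env.get_wrist_force()[2]
        if f<1.5 and z>.058: z-=.001;env.move_l(np.array([*N,z]),v=.04);env.pause(.03)
        elif f>9: z+=.001;env.move_l(np.array([*N,z]),v=.04);break
        else: break
    h=(env.get_tcp_pos()[2]+.015-.07)*1e3
    if k%3==0 or h<16: st(f'{yaw} h={h:.1f}')
    if h<12.5: break
E
```

```text
regrip [ 0.4742 -0.1063  0.0766] F [-1.2  0.7  5.2] Tz 0.04 gap 0.504 ff 43.0 t 44.3
115 h=21.6 [ 0.4753 -0.1066  0.0766] F [-0.7  1.4  5.1] Tz 0.07 gap 0.503 ff 43.1 t 45.0
130 h=21.6 [ 0.4752 -0.1067  0.0766] F [-0.5  0.9  5.6] Tz 0.07 gap 0.502 ff 43.1 t 45.8
145 h=21.6 [ 0.4754 -0.1067  0.0766] F [0.1 1.4 5.5] Tz 0.06 gap 0.503 ff 43.1 t 46.5
160 h=21.6 [ 0.4754 -0.1071  0.0766] F [-0.6  0.5  4.6] Tz 0.09 gap 0.507 ff 43.0 t 47.3
175 h=19.9 [ 0.4744 -0.1066  0.0749] F [ 0.4 -1.2  4.3] Tz 0.12 gap 0.502 ff 43.1 t 48.3
180 h=15.5 [ 0.4738 -0.1059  0.0705] F [ 0.7 -0.  -3. ] Tz 0.02 gap 0.508 ff 42.2 t 49.7
185 h=11.8 [ 0.4741 -0.1062  0.0668] F [-0.5 -0.4 -1. ] Tz 0.07 gap 0.504 ff 42.6 t 51.1
```

It has dropped to 11.8 mm. Now I run it in clockwise, sinking 24 mm per turn with force correction.

```bash
cat > run.py <<'E'
from h import *
def run(yaw0,z,yend):
    yaw=yaw0;k=0
    while yaw>yend:
        yaw-=5;k+=1;z-=.0667e-3*5
        env.move_l(np.array([*N,z]),down(yaw),v=.05);env.pause(.02)
        f=env.get_wrist_force()[2];t=env.get_wrist_torque()[2]
        if f>8: z+=.0006
        elif f<-8: z-=.0006
        h=(env.get_tcp_pos()[2]+.015-.07)*1e3
        if k%4==0: st(f'{yaw} h={h:.1f}')
        if f>30 or f<-30 or abs(t)>1.2: break
    st(f'end {yaw} h={(env.get_tcp_pos()[2]+.015-.07)*1e3:.2f} z={z:.4f}')
E
python3 - <<'E'
from run import *
z=lower(N,env.get_tcp_pos()[2],.062,3);env.pause(.2);st(f'seat {z:.4f}')
run(185,env.get_tcp_pos()[2]-.0006,2)
E
```

```text
seat 0.0658 [ 0.4743 -0.1063  0.0665] F [-1.3  0.4  4.8] Tz 0.0 gap 0.505 ff 42.9 t 51.6
165 h=11.3 [ 0.4757 -0.1062  0.0663] F [-0.8  2.   8. ] Tz -0.13 gap 0.502 ff 43.3 t 52.6
145 h=10.1 [ 0.4755 -0.106   0.0651] F [-0.   1.5  6.3] Tz -0.12 gap 0.503 ff 43.1 t 53.7
125 h=8.7 [ 0.4758 -0.1059  0.0637] F [1.1 1.8 6.4] Tz -0.16 gap 0.505 ff 43.1 t 54.8
105 h=7.4 [ 0.4758 -0.106   0.0624] F [1.3 1.8 6.1] Tz -0.05 gap 0.502 ff 43.1 t 55.9
85 h=6.0 [ 0.4757 -0.1062  0.061 ] F [1.1 1.3 6.3] Tz -0.09 gap 0.502 ff 43.1 t 56.9
65 h=4.7 [ 0.4758 -0.1064  0.0597] F [1.1 0.7 5.9] Tz -0.16 gap 0.502 ff 43.1 t 58.0
45 h=3.4 [ 0.4758 -0.1065  0.0584] F [1.1 0.1 4.6] Tz -0.15 gap 0.5 ff 43.1 t 59.0
25 h=2.1 [ 0.4759 -0.1067  0.0571] F [1.4 1.  5.6] Tz -0.09 gap 0.503 ff 43.1 t 60.1
5 h=1.0 [ 0.4763 -0.107   0.056 ] F [1.8 0.1 6.8] Tz -0.03 gap 0.503 ff 43.1 t 61.2
end 0 h=1.03 z=0.0542 [ 0.4765 -0.1071  0.056 ] F [ 2.2 -0.9  7.2] Tz -0.1 gap 0.503 ff 43.2 t 61.5
```

h is now about 1 mm, with roughly a 0.6 mm systematic offset. I'll regrip and turn further to the stop to be sure it is home.

```bash
python3 - <<'E'
from run import *
env.gripper_to(1.0);st('open')
env.move_l(np.array([*N,.057]),down(90),v=.08);env.move_l(np.array([*N,.057]),down(150),v=.08)
env.gripper_to(0.0,grip_force=28);env.pause(.2);st('grip')
run(150,.0568,70)
env.gripper_to(1.0);env.move_l(np.array([*N,.13]),v=.15)
env.goto(np.array([.38,-.11,.20]),down(180))
save('wrist','w_home');save('scene','s_home')
a=cv2.imread('pics/w_home.png')[40:340,56:456];b=cv2.imread('pics/s_home.png')
cv2.imwrite('pics/n5.png',np.hstack([a,cv2.resize(b[190:280,200:320],(400,300),interpolation=cv2.INTER_CUBIC)]))
E
```

```text
open [ 0.4735 -0.106   0.0536] F [ 0.4 -0.7  0. ] Tz 0.01 gap 1.001 ff 0.0 t 61.9
grip [ 0.4741 -0.1063  0.0571] F [ 0.1 -0.5  1.5] Tz -0.03 gap 0.506 ff 29.0 t 65.5
130 h=2.2 [ 0.4756 -0.106   0.0572] F [1.3 0.9 7.2] Tz -0.07 gap 0.508 ff 29.6 t 66.6
110 h=2.2 [ 0.4759 -0.1057  0.0572] F [1.7 2.7 7.4] Tz -0.13 gap 0.507 ff 29.7 t 67.7
90 h=1.8 [ 0.4768 -0.105   0.0568] F [2.7 4.3 7.4] Tz -0.38 gap 0.51 ff 30.2 t 68.7
70 h=1.0 [ 0.4777 -0.1044  0.056 ] F [4.6 5.1 6.7] Tz -0.05 gap 0.507 ff 30.8 t 69.8
end 70 h=1.03 z=0.0539 [ 0.4777 -0.1044  0.056 ] F [4.6 5.1 6.7] Tz -0.05 gap 0.507 ff 30.8 t 69.8
```

View pics/n5.png

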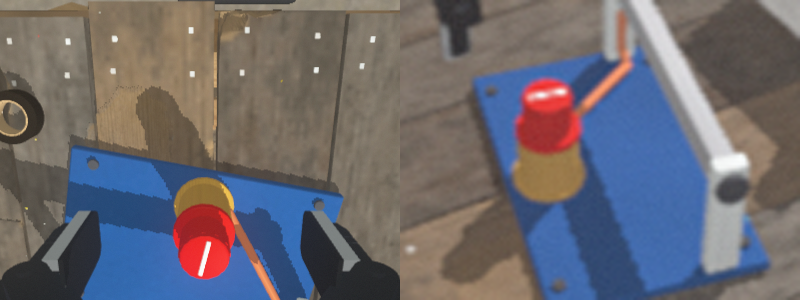

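The flange looks seated on the brass neck, with no gap visible at (548,150) in the right crop. I'll check by touching the knob top: home means TCP z ≈ 0.0896.

```bash
python3 - <<'E'
from h import *
env.gripper_to(0.0);env.goto(np.array([*N,.12]),down(180));env.move_l(np.array([*N,.098]),v=.08);env.pause(.3)
f0=env.get_wrist_force()[2]
z=lower(N,.098,.082,3,f0=f0);env.pause(.1);st('touch')
env.move_l(np.array([*N,.13]),v=.15);env.gripper_to(1.0)
E
```

```text
touch [ 0.4742 -0.1063  0.0895] F [-0.6  0.4  4.1] Tz 0.0 gap -0.001 ff 2.0 t 77.6
```

The plug is confirmed fully home. Next, a fresh saddle picture and a silhouette fit of each saddle's pose.

```bash
cat > fit.py <<'E'
from h import *
from scipy.optimize import minimize
import itertools
def bx(x,y,z,lx,ly,lz): return np.array([(x+a*lx/2,y+b*ly/2,z+c*lz/2) for a,b,c in itertools.product((-1,1),repeat=3)])
PARTS=[bx(0,0,.056,.01,.026,.024),bx(0,0,.04,.052,.046,.008)]+[bx(s*.022,0,.02,.008,.046,.04) for s in(-1,1)]+[bx(s*.0285,0,.0025,.021,.05,.005) for s in(-1,1)]
HUE={'orange':(8,18),'green':(50,75),'blue':(105,118),'yellow':(22,32)}
def mask(f,c):
    h=cv2.cvtColor(cv2.imread(f'pics/{f}.png'),cv2.COLOR_BGR2HSV);lo,hi=HUE[c]
    m=cv2.inRange(h,(lo,150,60),(hi,255,255))
    n,l,s,_=cv2.connectedComponentsWithStats(m)
    return l,s
def render(f,p,S=4):
    m=np.zeros((384*S//1,512*S),np.uint8);c,s=np.cos(p[2]),np.sin(p[2])
    for P in PARTS:
        q=np.c_[p[0]+c*P[:,0]-s*P[:,1],p[1]+s*P[:,0]+c*P[:,1],P[:,2]]
        uv=np.array([proj(f,k) for k in q])*S
        cv2.fillConvexPoly(m,cv2.convexHull(np.int32(uv.round())),1)
    return m
def fit(f,c,xy):
    l,s=mask(f,c);u=np.array(proj(f,[*xy,.04]));best=None
    # component nearest the guess
    d=[(np.hypot(s[i,0]+s[i,2]/2-u[0],s[i,1]+s[i,3]/2-u[1]),i) for i in range(1,len(s)) if 300<s[i,4]<4000]
    if not d or min(d)[0]>80: return None
    i=min(d)[1];M=cv2.resize((l==i).astype(np.uint8),None,fx=4,fy=4,interpolation=cv2.INTER_NEAREST)
    ct=px(f,s[i,0]+s[i,2]/2,s[i,1]+s[i,3]/2,.03)
    def cost(p): m=render(f,p);return -(m&M).sum()/(m|M).sum()
    for a in range(0,180,30):
        r=minimize(cost,[ct[0],ct[1],np.radians(a)],method='Nelder-Mead',options=dict(initial_simplex=[[ct[0]+i*.01,ct[1]+j*.01,np.radians(a)+k*.25] for i,j,k in((0,0,0),(1,0,0),(0,1,0),(0,0,1))],xatol=2e-4,fatol=1e-4,maxiter=90))
        if best is None or r.fun<best.fun: best=r
    return best.x,-best.fun,s[i,4]
E
time python3 - <<'E'
from fit import *
env.goto(np.array([.42,.29,.27]),down(180));env.pause(.2)
save('wrist','w_s2');im=cv2.imread('pics/w_s2.png')
for c,xy in(('orange',(.424,.34)),('green',(.533,.24)),('blue',(.537,.355))):
    r=fit('w_s2',c,xy);print(c,r)
    if r:
        m=cv2.resize(render('w_s2',r[0]),(512,384),interpolation=cv2.INTER_AREA)
        cs,_=cv2.findContours(m,cv2.RETR_LIST,cv2.CHAIN_APPROX_NONE);cv2.drawContours(im,cs,-1,(255,255,255),1)
cv2.imwrite('pics/f1.png',cv2.resize(im[20:300,120:420],None,fx=2,fy=2,interpolation=cv2.INTER_CUBIC))
E
```

```text
orange (array([ 0.3777314,  0.4207949, -1.       ]), np.float64(-0.0), np.int32(2294))
green (array([0.47917535, 0.27257868, 0.66666667]), np.float64(-0.0), np.int32(1953))
blue (array([0.48592046, 0.37836109, 1.        ]), np.float64(-0.0), np.int32(1991))fit.py:26: RuntimeWarning: overflow encountered in scalar negative
  def cost(p): m=render(f,p);return -(m&M).sum()/(m|M).sum()

real	1m39.950s
user	1m24.802s
sys	0m10.589s
```

View pics/f1.png

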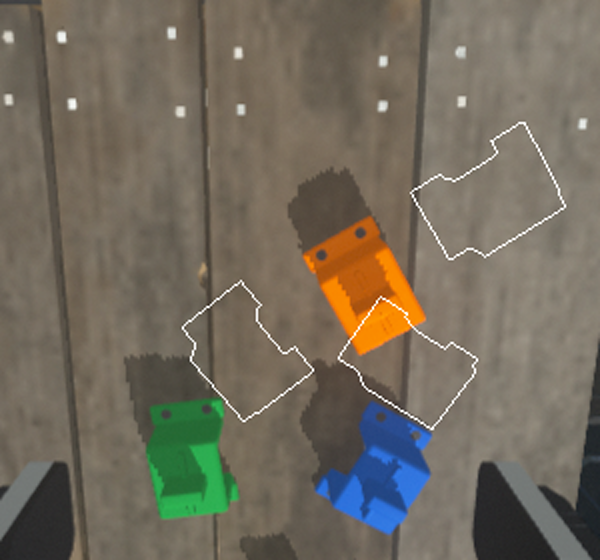

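The saddles stand where expected; the outlines are wrong because of an unsigned-overflow bug in the fit. I fix it and refit on the same picture.

```bash
sed -i 's/return -(m&M).sum()/return -float((m\&M).sum())/; s/S=4/S=2/; s/fx=4,fy=4/fx=2,fy=2/' fit.py
cat >> fit.py <<'E'
import functools
@functools.lru_cache
def _ld(f):
    d=np.load(f'pics/{f}.npz');return d['T'],192/np.tan(np.radians(float(d['fov']))/2),float(d['cx']),float(d['cy'])
def proj(f,P):
    T,F,cx,cy=_ld(f);q=T[:3,:3].T@(np.array(P)-T[:3,3]);return cx-F*q[0]/q[2],cy+F*q[1]/q[2]
E
time python3 - <<'E'
from fit import *
im=cv2.imread('pics/w_s2.png')
for c,xy in(('orange',(.424,.34)),('green',(.533,.24)),('blue',(.537,.355))):
    r=fit('w_s2',c,xy);print(c,r,np.degrees(r[0][2]))
    m=cv2.resize(render('w_s2',r[0]),(512,384),interpolation=cv2.INTER_NEAREST)
    cs,_=cv2.findContours(m,cv2.RETR_LIST,cv2.CHAIN_APPROX_NONE);cv2.drawContours(im,cs,-1,(255,255,255),1)
    x,y,a=r[0];v=[proj('w_s2',(x+s*.005*np.cos(a)-t*.013*np.sin(a),y+s*.005*np.sin(a)+t*.013*np.cos(a),.068)) for s,t in((1,1),(1,-1),(-1,-1),(-1,1))]
    cv2.polylines(im,[np.int32(v)],True,(0,0,0))
cv2.imwrite('pics/f2.png',cv2.resize(im[100:300,180:400],None,fx=2.5,fy=2.5,interpolation=cv2.INTER_CUBIC))
E
```

```text
orange (array([0.43723808, 0.34755868, 3.67323674]), np.float64(0.9494288681204569), np.int32(2294)) 210.46096225254786
green (array([0.55520455, 0.23432824, 3.28175727]), np.float64(0.8521871931929748), np.int32(1953)) 188.0308411208614
blue (array([0.56110123, 0.35736184, 2.5788355 ]), np.float64(0.8636363636363636), np.int32(1991)) 147.7563899363759
real	0m6.472s
user	0m5.042s
sys	0m1.987s
```

View pics/f2.png

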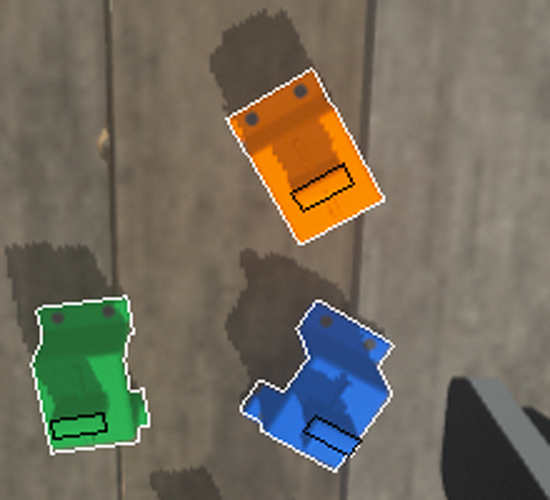

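The outlines match all three saddles, with the tab rectangles at crop (323,187), (78,426) and (333,435). Now I drape the green one.

```bash
cat > pick.py <<'E'
from fit import *
B=np.array([.586,-.1288]);RY=np.radians(-11.4);BY=np.array([-np.sin(RY),np.cos(RY)])
def go(p,yaws):
    for y in yaws:
        try: env.goto(np.array(p),down(y));return y
        except env.MotionError as e: err=e
    raise err
def do(c,xy,off,look=True):
    if look:
        go([.42,.29,.27],[180]);env.pause(.15);save('wrist','l_'+c)
        r=fit('l_'+c,c,xy);print(c,r)
        if r is None or r[1]<.8: return
        x,y,a=r[0]
    env.gripper_to(.45,grip_force=40)
    a=np.degrees(a)%180;ys=[a+90,a+270] if a<90 else [a+90,a-90]
    j1=np.degrees(np.arctan2(y,x));ys.sort(key=lambda t:abs(j1-t+180-90)) # toward j6=90, where yaw 78.6 puts it
    yw=go([x,y,.10],ys);env.move_l(np.array([x,y,.018]),v=.08);st('at')
    if env.get_wrist_force()[2]>8: print('PRESS');return
    env.gripper_to(0.0);env.pause(.1);st('grip')
    if env.get_finger_gap()<.05: env.gripper_to(.45);env.move_l(np.array([x,y,.2]));return
    env.move_l(np.array([x,y,.20]),v=.15);st('lift')
    p=B+off*BY
    w=go([*p,.20],sorted([78.6,258.6],key=lambda t:abs(t-yw)));env.move_l(np.array([*p,.165]),v=.1);env.pause(.2)
    f0=env.get_wrist_force()[2];env.move_l(np.array([*p,.122]),v=.06)
    st('near');z=lower(p,.122,.108,3,f0=f0);st('down')
    env.gripper_to(.35);env.pause(.1);env.move_l(np.array([*p,.20]),v=.15);st('away')
E
python3 - <<'E'
from pick import *
do('green',(.555,.234),-.08)
save('scene','s_g');save('wrist','w_g')
a=cv2.imread('pics/s_g.png');b=cv2.imread('pics/w_g.png')
cv2.imwrite('pics/g.png',np.hstack([cv2.resize(a[140:280,220:360],(400,400)),cv2.resize(b,(400,300))[:,:].copy() if 0 else cv2.copyMakeBorder(cv2.resize(b,(400,300)),0,100,0,0,cv2.BORDER_CONSTANT)]))
E
```

```text
green (array([0.5550946 , 0.23475205, 0.12640906]), np.float64(0.8535784635587655), np.int32(1950))
at [0.5558 0.235  0.0189] F [-0.   0.8  0.3] Tz 0.02 gap 0.455 ff 0.0 t 83.9
grip [0.5557 0.2349 0.0188] F [-0.3  0.1  3.7] Tz 0.06 gap 0.105 ff 41.9 t 84.3
lift [0.5544 0.2346 0.1986] F [ 0.4 -0.  -1.1] Tz 0.01 gap 0.109 ff 41.5 t 85.7
near [ 0.5704 -0.2073  0.1223] F [ 0.5  0.2 -1.5] Tz -0.0 gap 0.108 ff 41.5 t 88.9
down [ 0.5704 -0.2073  0.1176] F [-0.6  0.1  2.5] Tz 0.03 gap 0.105 ff 41.8 t 90.4
away [ 0.57   -0.2071  0.1993] F [0.6 0.9 0.1] Tz 0.05 gap 0.349 ff 0.0 t 91.5
```

View pics/g.png

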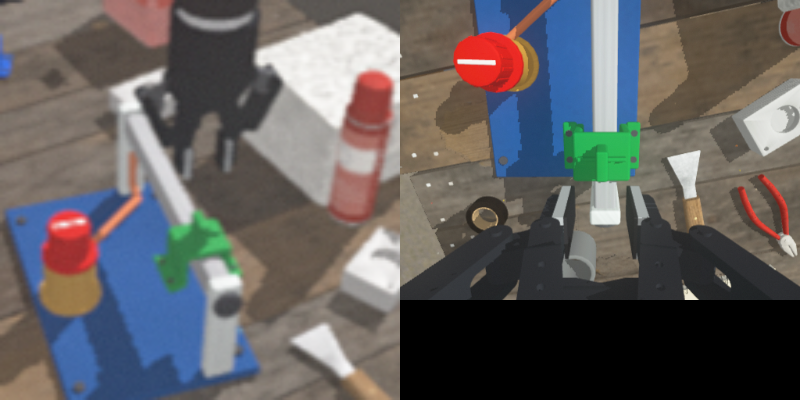

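The green saddle sits astride the bar, centred at (600,155) in the right crop, and contact came at the expected height. Blue and orange are next.

```bash
python3 - <<'E'
from pick import *
do('blue',(.561,.357),0.0)
do('orange',(.437,.348),.08)
go([.42,.0,.28],[180]);env.pause(.3)
save('scene','s_e');save('wrist','w_e');save('top','t_e')
a=cv2.imread('pics/s_e.png');b=cv2.imread('pics/w_e.png')
cv2.imwrite('pics/e.png',np.hstack([cv2.resize(a[140:280,220:360],(400,400)),cv2.copyMakeBorder(cv2.resize(b,(400,300)),0,100,0,0,cv2.BORDER_CONSTANT)]))
E
```

```text
blue (array([0.55066741, 0.37679573, 0.38787969]), np.float64(0.31018206338503035), np.int32(690))
orange (array([0.43722529, 0.34790106, 0.52473383]), np.float64(0.9467319920775565), np.int32(2276))
at [0.4378 0.3483 0.0188] F [ 0.7 -0.3 -0.3] Tz 0.01 gap 0.449 ff 0.0 t 96.6
grip [0.4378 0.3483 0.0187] F [0.7 0.  1.9] Tz 0.01 gap 0.109 ff 42.7 t 97.1
lift [0.4366 0.3475 0.1986] F [-0.7 -0.6 -1.2] Tz 0.01 gap 0.104 ff 42.3 t 98.4
near [ 0.602  -0.0504  0.1223] F [ 0.3 -0.3 -0.3] Tz 0.0 gap 0.104 ff 42.3 t 101.6
down [ 0.6021 -0.0504  0.1166] F [-0.4  0.1  1.7] Tz 0.02 gap 0.112 ff 42.6 t 103.3
away [ 0.6016 -0.0503  0.1993] F [ 0.  -0.7  0.5] Tz -0.0 gap 0.35 ff 0.0 t 104.5
```

View pics/e.png

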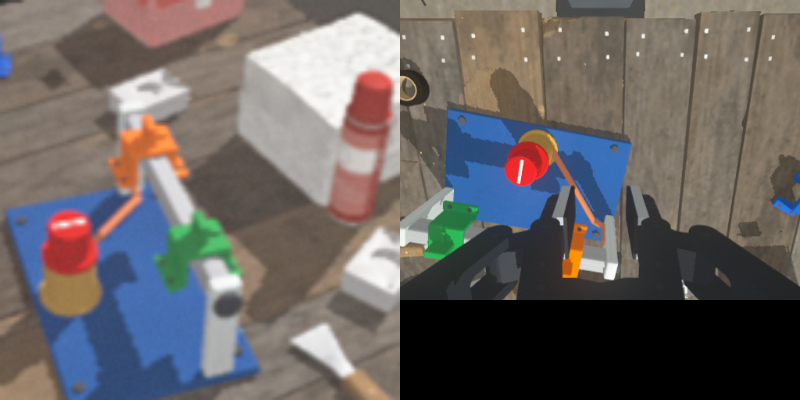

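Orange is astride the bar. The blue fit was spoilt because the half-closed finger hid it, so I open fully before looking.

```bash
python3 - <<'E'
from pick import *
env.gripper_to(1.0)
do('blue',(.561,.357),0.0)
go([.40,.10,.28],[180]);env.gripper_to(1.0);env.pause(.3)
save('scene','s_e2');save('wrist','w_e2')
a=cv2.imread('pics/s_e2.png');b=cv2.imread('pics/w_e2.png')
cv2.imwrite('pics/e2.png',np.hstack([cv2.resize(a[140:280,220:360],(400,400)),cv2.copyMakeBorder(cv2.resize(b,(400,300)),0,100,0,0,cv2.BORDER_CONSTANT)]))
E
```

```text
blue (array([0.56154125, 0.35824813, 2.5953842 ]), np.float64(0.8676326397211025), np.int32(1993))
at [0.5622 0.3586 0.019 ] F [-0.4  0.5  0.5] Tz -0.0 gap 0.45 ff 0.0 t 111.9
grip [0.5622 0.3585 0.019 ] F [-0.1 -0.8  3.4] Tz 0.04 gap 0.106 ff 40.5 t 112.3
lift [0.561  0.358  0.1986] F [-0.1  1.4 -1. ] Tz -0.02 gap 0.105 ff 40.0 t 113.7
near [ 0.5862 -0.1289  0.1223] F [ 0.1  0.4 -0.2] Tz -0.01 gap 0.106 ff 40.0 t 117.1
down [ 0.5861 -0.1289  0.1169] F [-2.2  0.3  4.6] Tz 0.01 gap 0.107 ff 40.7 t 118.8
away [ 0.5858 -0.1288  0.1993] F [-0.8  0.6 -0.7] Tz 0.01 gap 0.351 ff 0.0 t 120.0
```

View pics/e2.png

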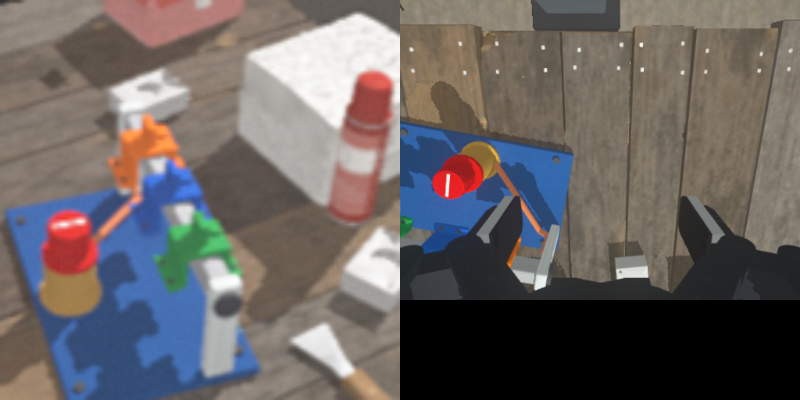

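All three saddles hang astride the bar, at left-crop (145,155), (170,195) and (200,255). The plug is seated at (70,250). No yellow saddle shows in any view, so I hand in.

```bash
python3 - <<'E'
from h import *
print(env.job_done(),env.get_clock())
E
```

```text
the job is handed in; nothing more can be done
the job is handed in; nothing more can be done
```

The job is handed in, though no verdict came back: the plug is run fully home in the neck (confirmed by touch on the knob top), and the green, blue and orange saddles hang astride the bar; no yellow saddle showed in any picture.

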